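# Stroke the row of vial lids shut

### The arm

A 7-joint arm with a two-finger parallel gripper is mounted at the origin on the work surface. World frame = base frame: x ahead of the robot, y to its left, z up, the work surface at z = 0. Lengths are in mm, angles in rad, forces in N, time in s.
With the tool pointing down it reaches from about 350 to 900 mm from the base axis. Payload 7.2 kg.
Tool frame: the origin (TCP) lies between the finger pads; the fingertips stand 22 mm ahead of it and the grasp point (between the pads) lies 3 mm ahead of it; z points along the fingers, y is the direction in which the jaws open and shut (so a half turn about z gives the same grasp; the last joint's range is limited). The gripper opens to 88 mm and grips with 3 to 60 N. Pads are 20 mm wide; open, the fingers measure 115 mm over their backs; the gripper's body (75 mm by 178 mm) begins 61 mm behind the grasp point.
Start: joints at [1.049, 0.411, -0.013, 1.596, 0.006, 1.134, -0.082], TCP at [273.979, -561.751, 244.653] pointing down, gripper open.
Joint ranges: [-2.95, 2.95], [-0.29, 1.99], [-1.47, 1.44], [0.14, 2.54], [-1.03, 4.17], [0.13, 1.85], [-2.86, 2.86]. Speed limits (rad/s): [2.39, 2.39, 3.01, 3.01, 3.14, 3.14, 3.14].

### API

Orientations are given as a unit quaternion [x, y, z, w].
In Python, from station import get_obs, get_image, finish_job gives the robot as it stands. The module is installed in compiled form; this text tells all that it offers.
- The arm moves only by the shell command python3 -m crank 'ROWS' [FORCE]. ROWS is a JSON object of lists of equal length, an entry for each row: "gripper": the finger opening in cm, from 0 to 8.78; "xyz": the shift along the world's x, y, z in cm, a list of three; "angular": the turn, a rotation vector about the world's x, y, z in degrees, a list of three. A call has 1 to 10 rows; each row is the pose to reach, as a shift and turn from the pose commanded when the call began; what a row does not reach only later rows make up. A row lasts 1/8 s, in which the tool goes at most 62.5 mm and 10.7 degrees, less where a joint would pass 70% of its speed; a pose out of reach is approached as far as the arm can. A call with a gripper value outside its range is refused whole. The fingers move at their own pace and stop on an object; FORCE is the grip in N (left out, the last holds). Time passes only in rows, so rows that repeat a pose let the fingers close. It gives the time, the measured TCP pose, the force and the opening at its end, in the units of the state.
- get_obs(): the state, without advancing time (a new reading comes with each control period).
- get_image(name): name is "scene" or "top" or "wrist"; returns a dict with "frame" (400x640x3 uint8, red, green, blue), "mtx" (3x3 intrinsics, pixels), "k1" (the pictures are not rectified: a ray, as slopes to the right and down, at radius r is drawn at 1 + k1 r^2 times it, then the intrinsics apply), "rvec" (rotation vector, rad) and "tvec" (3), from world to camera coordinates, as OpenCV has them. Camera axes: x right, y down, z forward; pixel columns grow to the right and rows downward; lengths in mm; the calibration is good to about 2 mm. A picture is of the moment at which its call begins. There is no depth.
- finish_job(): hands the job in, once; it reports no verdict.
The state is a dict: "time_s": time; "joints": joint angles; "qd": joint speeds; "effort": joint torques, N m; "eef_pos": TCP position; "orientation": TCP orientation; "force": force on the tool from outside, world axes, zero at the start; "wrist_torque": the same for the moment, N m; "finger_gap": finger opening in mm.
Only numpy, scipy, OpenCV 4.12 (cv2) and the standard library are available. Lean on these libraries where they do the work, as an engineer would, in place of code of your own. Each camera call takes 0.05 s, during which the arm holds its last target. There are 200 camera calls.

### The job

The four sample vials in the front row of the blue rack stand open, with their hinged lids all set to fold the same way, from the robot's right to its left. Run a fingertip lightly along the row from the right-hand end to the left-hand end, so that it folds the lids over one after another and leaves every one lying flat and shut, then move clear. Do not press hard, do not lift the vials, and leave the shut vials in the back row and the things on the bench as they are.

Things in the scene. Friction and masses are not known exactly. Their poses are not given: they have to be found in the camera images.
- rack: Blue block rack fixed to the bench, 116 (x) by 208 (y) by 42 mm high; origin at the centre of its underside, z up, +x away from the robot (turned up to 0.6 rad). Two rows of 31.5 mm round sockets, 34 mm deep, floors 8 mm above the bench: front row (nearer the robot) at x = -26 mm, back row at x = +26 mm, each at y = -72, -24, +24, +72 mm; +y is the robot's left.
- vial1: Open vial in the front row, rightmost, first to be shut. Whitish plastic, 30 mm wide, 60 mm high, 45 to 90 g, loose in its socket; origin at the centre of its underside, 8 mm above the bench, z up, so its rim is 68 mm above the bench. Its lid hinges on its -y side (robot's right), 17.5 mm from the axis and 60 mm above the origin; shut, the lid reaches to +y along the row.
- lid1 (a joint): Lid of vial1: 0 = flat shut, starts open 1.1 to 1.75 rad (1.57 upright). Plate 32 mm wide, 4 mm thick, with tab reaching 41 mm from the hinge; shut, its top is 72 mm above the bench; upright it reaches 109 mm. Stiff hinge (0.004 N m), no catch: it stays where left. About 1 N towards +y on its outer (-y) face folds it over; past upright it leans back to -y.
- vial2: Open vial in the front row, second from the right. Whitish plastic, 30 mm wide, 60 mm high, 45 to 90 g, loose in its socket; origin at the centre of its underside, 8 mm above the bench, z up, so its rim is 68 mm above the bench. Its lid hinges on its -y side (robot's right), 17.5 mm from the axis and 60 mm above the origin; shut, the lid reaches to +y along the row.
- lid2 (a joint): Lid of vial2: 0 = flat shut, starts open 1.1 to 1.75 rad (1.57 upright). Plate 32 mm wide, 4 mm thick, with tab reaching 41 mm from the hinge; shut, its top is 72 mm above the bench; upright it reaches 109 mm. Stiff hinge (0.004 N m), no catch: it stays where left. About 1 N towards +y on its outer (-y) face folds it over; past upright it leans back to -y.
- vial3: Open vial in the front row, third from the right. Whitish plastic, 30 mm wide, 60 mm high, 45 to 90 g, loose in its socket; origin at the centre of its underside, 8 mm above the bench, z up, so its rim is 68 mm above the bench. Its lid hinges on its -y side (robot's right), 17.5 mm from the axis and 60 mm above the origin; shut, the lid reaches to +y along the row.
- lid3 (a joint): Lid of vial3: 0 = flat shut, starts open 1.1 to 1.75 rad (1.57 upright). Plate 32 mm wide, 4 mm thick, with tab reaching 41 mm from the hinge; shut, its top is 72 mm above the bench; upright it reaches 109 mm. Stiff hinge (0.004 N m), no catch: it stays where left. About 1 N towards +y on its outer (-y) face folds it over; past upright it leans back to -y.
- vial4: Open vial in the front row, leftmost, last to be shut. Whitish plastic, 30 mm wide, 60 mm high, 45 to 90 g, loose in its socket; origin at the centre of its underside, 8 mm above the bench, z up, so its rim is 68 mm above the bench. Its lid hinges on its -y side (robot's right), 17.5 mm from the axis and 60 mm above the origin; shut, the lid reaches to +y along the row.
- lid4 (a joint): Lid of vial4: 0 = flat shut, starts open 1.1 to 1.75 rad (1.57 upright). Plate 32 mm wide, 4 mm thick, with tab reaching 41 mm from the hinge; shut, its top is 72 mm above the bench; upright it reaches 109 mm. Stiff hinge (0.004 N m), no catch: it stays where left. About 1 N towards +y on its outer (-y) face folds it over; past upright it leans back to -y.
- shut1: Bystander: a vial of the same kind already shut, in the back row at rack y = -24 mm; top 72 mm above the bench. Origin at the centre of its underside. Leave it alone.
- shut2: Bystander: a vial of the same kind already shut, in the back row at rack y = +72 mm; top 72 mm above the bench. Origin at the centre of its underside. Leave it alone.
- dropper: Bystander: amber dropper bottle, 32 mm wide, 75 mm high, on the bench behind the rack. Origin at the centre of its underside. Leave it alone.
- mount: Bystander: pale round resin mount with a dark stone inset, 40 mm wide, 22 mm high, on the bench behind the rack. Origin at the centre of its underside. Leave it alone.
Not all that is in view belongs to the job. Leave any pink or red look-alike of the vial4 alone.

How it is judged (in metres and radians):
On the way, in this order (a step that is already met when the one before it is completed fails the run):
1. lid 1 (the rightmost in the front row) is folded shut (value of joint lid1 below 0.12 rad), for 0.05 s.
2. lid 2 (second in the front row) is folded shut (value of joint lid2 below 0.12 rad), for 0.05 s.
3. lid 3 (third in the front row) is folded shut (value of joint lid3 below 0.12 rad), for 0.05 s.
4. lid 4 (the leftmost in the front row) is folded shut (value of joint lid4 below 0.12 rad), for 0.05 s.
At the end, for the whole second after the job is handed in: All four front-row lids are shut to within 0.12 rad (5 mm at the tab), every vial stands upright, at rest and fully down in its socket (within 3 mm), and the shut vials, dropper bottle and resin mount are within 10 mm of where they were (value of joint each of lid1, lid2, lid3, lid4 below 0.12 rad and z of each of vial1, vial2, vial3, vial4, shut1, shut2 in the frame of rack below 0.011 m and angle between each of vial1, vial2, vial3, vial4, shut1, shut2's own z axis and vertical below 0.12 rad and linear speed of each of vial1, vial2, vial3, vial4 below 0.02 m/s and distance of each of shut1, shut2, dropper, mount from where it was at the start of the episode below 0.01 m); the robot touches nothing.
It fails at once if a vial is lifted more than 8 mm out of its seat in the rack (z of any of vial1, vial2, vial3, vial4, shut1, shut2 in the frame of rack above 0.016 m).
It fails at once if the fingers press on a vial or its lid with more than 40 N (contact force between the fingers and vial1 above 40 N or contact force between the fingers and vial2 above 40 N or contact force between the fingers and vial3 above 40 N or contact force between the fingers and vial4 above 40 N).
It fails at once if a vial that is already shut, the dropper bottle or the resin mount is pushed about (more than 10 mm) or knocked over (distance of any of shut1, shut2, dropper, mount from where it was at the start of the episode above 0.01 m or angle between any of dropper, mount's own z axis and vertical above 0.3 rad).
It also fails if it takes over 40 s, if anything falls off the work surface, if the arm or the gripper's body presses on something with over 40 N, if the wrist force passes 120 N, or if a joint passes its speed limit or range.

## Working session

There is one attempt and no reset: what is moved stays moved. The work goes in short steps, Python scripts to look and compute and a shell command to move; the robot and the scene stay as the last step left them, time stands still between calls to the robot, and variables do not carry over. Pictures are saved under pics/ and viewed, about 8 in all and at most 12, crops included, and the job is handed in when it is done.

```bash
mkdir -p pics; cat > h.py <<'E'
import numpy as np, cv2
from station import get_obs, get_image
def grab(n,f):
    d=get_image(n); cv2.imwrite(f'pics/{f}.png',d['frame'][:,:,::-1]); np.savez(f'pics/{f}.npz',**d); return d
def load(f): return np.load(f'pics/{f}.npz')
def proj(d,P):
    R=cv2.Rodrigues(np.array(d['rvec'],float))[0]; p=np.atleast_2d(P)@R.T+np.array(d['tvec'],float).ravel()
    s=p[:,:2]/p[:,2:]; s=s*(1+d['k1']*(s**2).sum(1,keepdims=True)); K=np.array(d['mtx'])
    return s@K[:2,:2].T+K[:2,2]
def ray(d,uv,z):
    q=cv2.undistortPoints(np.array(uv,float).reshape(-1,1,2),np.array(d['mtx'],float),np.array([float(d['k1']),0,0,0,0]))[:,0]
    R=cv2.Rodrigues(np.array(d['rvec'],float))[0]; C=-R.T@np.array(d['tvec'],float).ravel()
    v=np.c_[q,np.ones(len(q))]@R; return C+v*((z-C[2])/v[:,2:])
E
python3 - <<'E'
from h import *
a=grab('scene','s0'); b=grab('top','t0')
print(get_obs())
for d in(a,b):
    R=cv2.Rodrigues(np.array(d['rvec'],float))[0]; print(-R.T@np.array(d['tvec']).ravel(),d['k1'])
E
```

```text
{'time_s': 0.1, 'joints': array([ 1.04878848,  0.41181652, -0.01272142,  1.59690258,  0.0055935 ,
        1.13424696, -0.0822087 ]), 'qd': array([ 0.00012467, -0.00177624, -0.00028645, -0.00133868, -0.00069018,
        0.0010857 , -0.00079786]), 'effort': array([ 2.49490360e-03, -5.89099717e+01,  6.43938873e-01, -2.91707611e+01,
       -5.36936300e-02,  1.45456684e-02,  7.97875055e-05]), 'eef_pos': array([ 273.80548771, -561.41052322,  243.91883529]), 'orientation': array([ 9.74364973e-01,  2.24972114e-01, -1.90994022e-04, -6.41107567e-04]), 'force': array([ 0.08506535, -0.04112604,  0.84379976]), 'wrist_torque': array([ 0.02976216, -0.02939951,  0.01085335]), 'finger_gap': 88.0394275255381}
[ 850.1486681  -307.51860856  640.41212386] -0.013518704668723642
[410.90202466  69.67916708 788.37313781] -0.017813760275648967
```

View pics/t0.png

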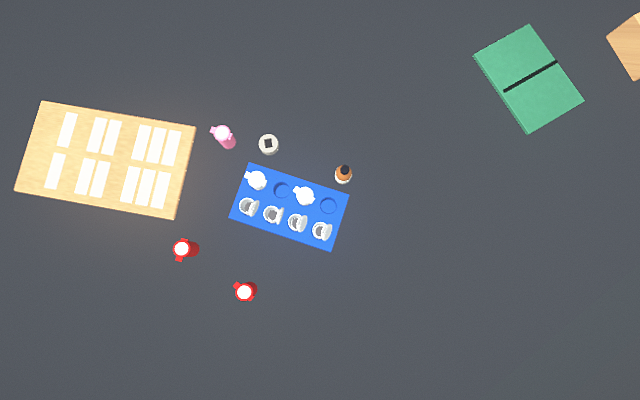

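View pics/s0.png

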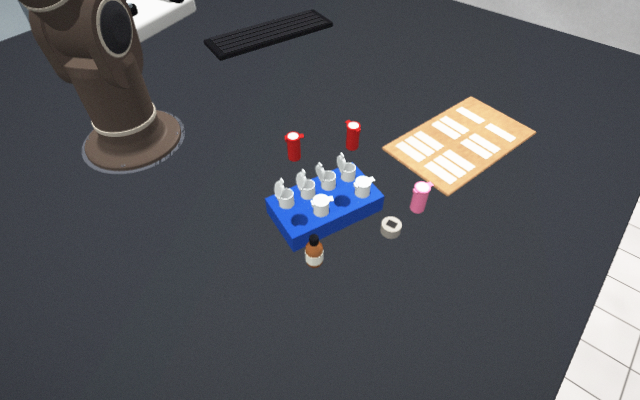

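The top view shows the blue rack at about (290,207). The open vials of the front row, right to left, are at (321,231), (297,222), (273,214) and (248,207). The shut vials are at (305,196) and (257,180), and the red and pink look-alikes at (244,292), (182,249) and (223,133) are off the rack, so they are not part of the job. Next I fit the rack pose and enlarge the row to confirm.

```bash
cat >> h.py <<'E'
def rackT(q,P):
    c,s=np.cos(q[2]),np.sin(q[2]); P=np.atleast_2d(np.array(P,float))
    return np.c_[q[0]+c*P[:,0]-s*P[:,1], q[1]+s*P[:,0]+c*P[:,1], P[:,2]]
E
python3 - <<'E'
from h import *
from scipy.optimize import minimize
ds=[load('t0'),load('s0')]; M=[]
S=4
for d in ds:
    h=cv2.cvtColor(d['frame'],cv2.COLOR_RGB2HSV); m=cv2.inRange(h,(105,150,60),(125,255,255))
    n,l,st,_=cv2.connectedComponentsWithStats(m); k=1+np.argmax(st[1:,4]); print(st[k])
    m=cv2.resize((l==k).astype(np.uint8)*255,None,fx=S,fy=S,interpolation=cv2.INTER_CUBIC)>127
    hull=cv2.convexHull(np.argwhere(m)[:,::-1].astype(np.int32)); o=np.zeros(m.shape,np.uint8); cv2.fillConvexPoly(o,hull,1); M.append(o)
box=[(x,y,z) for x in(-58,58) for y in(-104,104) for z in(0,42)]
def cost(q,idx=(0,1)):
    c=0
    for i in idx:
        p=(proj(ds[i],rackT(q,box))+.5)*S-.5
        o=np.zeros(M[i].shape,np.uint8); cv2.fillConvexPoly(o,cv2.convexHull(np.round(p*16).astype(np.int32)),1,shift=4)
        c+=(o^M[i]).sum()/M[i].sum()
    return c
p=ray(ds[0],[(290,207)],42)[0]; print(p)
for idx in((0,),(1,),(0,1)):
    best=min((minimize(cost,[p[0],p[1],a],(idx,),method='Nelder-Mead',options=dict(initial_simplex=[[p[0],p[1],a],[p[0]+15,p[1],a],[p[0],p[1]+15,a],[p[0],p[1],a+.15]])) for a in(-.5,-.3,-.1,.3)),key=lambda r:r.fun)
    print(idx,best.x,best.fun)
q=best.x; np.save('q.npy',q)
row=[(-26,y,68) for y in(-72,-24,24,72)]
print(rackT(q,row).round(1))
out=[]
for d,(x0,y0,x1,y1) in zip(ds,((220,150,360,260),(255,140,395,250))):
    im=cv2.resize(d['frame'][y0:y1,x0:x1,::-1],None,fx=5,fy=5,interpolation=cv2.INTER_CUBIC)
    for a in proj(d,rackT(q,row+[(-26,y-17.5,68) for y in(-72,-24,24,72)])): cv2.circle(im,tuple(((a-(x0,y0)+.5)*5).astype(int)),3,(0,0,255),-1)
    out.append(im)
cv2.imwrite('pics/c0.png',cv2.resize(np.vstack(out),None,fx=.54,fy=.54,interpolation=cv2.INTER_AREA))
E
```

```text
[ 228  162  121   90 4600]
[ 265  168  119   84 4001]
[503.67289801 116.62002152  42.        ]
(0,) [ 5.06236581e+02  1.19305145e+02 -3.42781501e-01] 0.018784436561249906
(1,) [ 5.07400448e+02  1.19020657e+02 -3.45639527e-01] 0.04588257599696644
(0, 1) [ 5.07113051e+02  1.19283317e+02 -3.45183280e-01] 0.06723866758295323
[[458.3  60.3  68. ]
 [474.5 105.5  68. ]
 [490.8 150.7  68. ]
 [507.  195.8  68. ]]
```

View pics/c0.png

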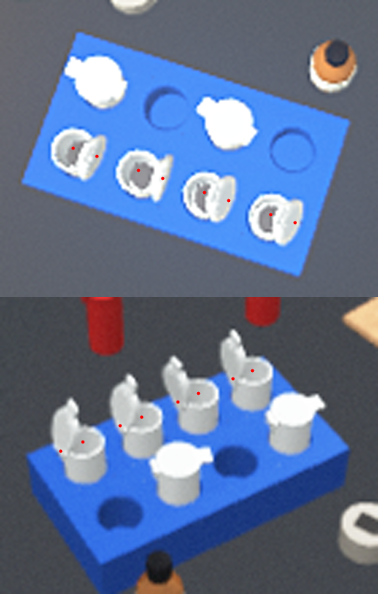

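The crop confirms that the projected rim centres and hinge points (red dots) sit on the four open front-row vials. The rack fit is about x 507, y 119, yaw -0.345 rad. I move above the right-hand end with the gripper closed and turned across the row.

```bash
python3 -m crank '{"gripper":[0,0,0,0,0,0,0,0,0,0],"xyz":[[1.6,5,0],[3.2,10,0],[4.8,15,0],[6.4,20,0],[8,25,0],[9.6,30,0],[11.2,35,0],[12.8,40,0],[14.4,45,0],[15.2,50,0]],"angular":[[0,0,4.4],[0,0,8.8],[0,0,13.2],[0,0,17.6],[0,0,22],[0,0,26.4],[0,0,30.8],[0,0,35.2],[0,0,39.6],[0,0,44]]}' 10
python3 -m crank '{"gripper":[0,0,0,0],"xyz":[[0.9,5,0],[0.9,5.8,0],[0.9,5.8,0],[0.9,5.8,0]],"angular":[[0,0,0],[0,0,0],[0,0,0],[0,0,0]]}'
python3 - <<'E'
from h import *
from scipy.spatial.transform import Rotation as R
o=get_obs(); print(o['joints'],R.from_quat(o['orientation']).as_matrix().round(3))
E
```

```text
time_s: 1.35
eef_pos: [426.3, -60.0, 244.6]
orientation: [0.818, 0.575, 0.0, 0.0]
force: [0.5, -0.4, -0.2]
finger_gap: 0.3
time_s: 1.85
eef_pos: [434.7, -5.2, 244.5]
orientation: [0.82, 0.573, -0.0, 0.0]
force: [-0.4, -1.2, -0.6]
finger_gap: 0.6
[ 0.39475677  0.12215766 -0.531324    2.00198475  0.07231181  1.03587308
 -0.52136806] [[ 0.344  0.939 -0.001]
 [ 0.939 -0.344 -0.   ]
 [-0.001 -0.    -1.   ]]
```

```bash
python3 -m crank '{"gripper":[0,0,0,0,0,0],"xyz":[[0,0,-4],[0,0,-8],[0,0,-12],[0,0,-14.5],[0,0,-14.8],[0,0,-14.8]],"angular":[[0,0,0],[0,0,0],[0,0,0],[0,0,0],[0,0,0],[0,0,0]]}'
python3 - <<'E'
from h import *
q=np.load('q.npy');o=get_obs();print(o['eef_pos'],o['force'])
d=np.array([o['eef_pos'][0]-q[0],o['eef_pos'][1]-q[1]]);c,s=np.cos(q[2]),np.sin(q[2]);print(c*d[0]+s*d[1],-s*d[0]+c*d[1])
E
```

```text
time_s: 2.6
eef_pos: [435.3, -4.4, 97.2]
orientation: [0.819, 0.573, 0.0, 0.0]
force: [-0.1, 0.2, 1.2]
finger_gap: 0.8
[435.28572503  -4.38224762  97.15663534] [-0.07316382  0.15927524  1.16757981]
-25.745868163481603 -140.67511124525467
```

```bash
python3 -m crank '{"gripper":[0,0,0,0,0,0,0,0,0,0],"xyz":[[0.27,0.75,-0.1],[0.54,1.51,-0.1],[0.81,2.26,-0.1],[1.08,3.01,-0.1],[1.35,3.76,-0.1],[1.62,4.52,-0.1],[1.89,5.27,-0.1],[2.16,6.02,-0.1],[2.43,6.77,-0.1],[2.7,7.53,-0.1]],"angular":[[0,0,0],[0,0,0],[0,0,0],[0,0,0],[0,0,0],[0,0,0],[0,0,0],[0,0,0],[0,0,0],[0,0,0]]}'
python3 - <<'E'
from h import *
q=np.load('q.npy');o=get_obs();print(o['eef_pos'],o['force'])
d=o['eef_pos'][:2]-q[:2];c,s=np.cos(q[2]),np.sin(q[2]);print(c*d[0]+s*d[1],-s*d[0]+c*d[1])
a=grab('scene','s1')['frame'][130:260,250:400,::-1]; cv2.imwrite('pics/c1.png',cv2.resize(a,None,fx=4,fy=4,interpolation=cv2.INTER_CUBIC))
E
```

```text
time_s: 3.85
eef_pos: [462.1, 72.1, 95.6]
orientation: [0.819, 0.574, -0.0, -0.0]
force: [0.4, 0.2, 0.1]
finger_gap: 0.3
[462.11103917  72.08085453  95.61638766] [0.43029092 0.18963321 0.1110865 ]
-26.375641733589774 -59.645444733663275
```

View pics/c1.png

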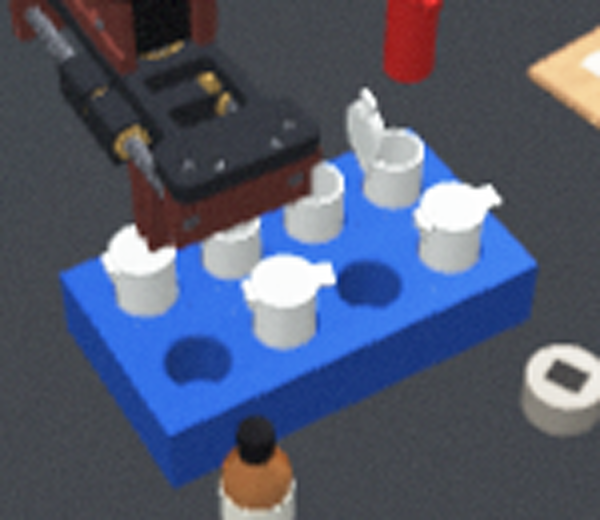

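Lid 1, at about (140,245) in the crop, lies flat with almost no force on the tool. I continue at the same height.

```bash
python3 -m crank '{"gripper":[0,0,0,0,0,0,0,0,0,0],"xyz":[[0.27,0.75,0],[0.54,1.51,0],[0.81,2.26,0],[1.08,3.01,0],[1.35,3.76,0],[1.62,4.52,0],[1.89,5.27,0],[2.16,6.02,0],[2.43,6.77,0],[2.7,7.53,0]],"angular":[[0,0,0],[0,0,0],[0,0,0],[0,0,0],[0,0,0],[0,0,0],[0,0,0],[0,0,0],[0,0,0],[0,0,0]]}'
python3 -c "
from h import *
q=np.load('q.npy');o=get_obs();print(o['eef_pos'],o['force'])
d=o['eef_pos'][:2]-q[:2];c,s=np.cos(q[2]),np.sin(q[2]);print(c*d[0]+s*d[1],-s*d[0]+c*d[1])"
```

```text
time_s: 5.15
eef_pos: [489.2, 147.5, 95.6]
orientation: [0.819, 0.574, 0.0, -0.0]
force: [0.4, -0.3, 0.4]
finger_gap: 0.6
[489.15067881 147.49821358  95.59172855] [ 0.44473129 -0.28618049  0.42099305]
-26.449884931028667 20.47268458276684
```

```bash
python3 -m crank '{"gripper":[0,0,0,0,0,0,0,0,0,0],"xyz":[[0.27,0.75,0],[0.54,1.51,0],[0.81,2.26,0],[1.08,3.01,0],[1.35,3.76,0],[1.62,4.52,0],[1.89,5.27,0],[2.16,6.02,0],[2.43,6.77,0],[2.7,7.53,0]],"angular":[[0,0,0],[0,0,0],[0,0,0],[0,0,0],[0,0,0],[0,0,0],[0,0,0],[0,0,0],[0,0,0],[0,0,0]]}'
python3 -m crank '{"gripper":[0,0,0,0,0,0],"xyz":[[0.27,0.75,0],[0.54,1.51,0],[0.81,2.26,0],[1.08,3.01,0],[1.08,3.01,0],[1.08,3.01,0]],"angular":[[0,0,0],[0,0,0],[0,0,0],[0,0,0],[0,0,0],[0,0,0]]}'
python3 - <<'E'
from h import *
q=np.load('q.npy');o=get_obs();print(o['eef_pos'],o['force'])
d=o['eef_pos'][:2]-q[:2];c,s=np.cos(q[2]),np.sin(q[2]);print(c*d[0]+s*d[1],-s*d[0]+c*d[1])
E
```

```text
time_s: 6.4
eef_pos: [516.2, 222.6, 95.6]
orientation: [0.819, 0.574, -0.0, 0.0]
force: [-0.0, -0.0, 0.2]
finger_gap: 0.6
time_s: 7.15
eef_pos: [526.7, 252.0, 95.6]
orientation: [0.819, 0.574, -0.0, 0.0]
force: [0.2, -0.0, -0.1]
finger_gap: 0.1
[526.68341674 252.0471277   95.55922242] [ 0.15163373 -0.01489557 -0.08442406]
-26.507201064973483 131.55453988304052
```

Past the end of the row. I rise, move clear and look.

```bash
python3 -m crank '{"gripper":[0,0,0,0,0,0,0,0,0],"xyz":[[0,0,4],[0,0,8],[0,0,12],[-1,4,14],[-2,8,14],[-3,12,14],[-4,16,14],[-4,16,14],[-4,16,14]],"angular":[[0,0,0],[0,0,0],[0,0,0],[0,0,0],[0,0,0],[0,0,0],[0,0,0],[0,0,0],[0,0,0]]}'
python3 - <<'E'
from h import *
a=grab('scene','s2')['frame'][140:250,255:395,::-1];b=grab('top','t2')['frame'][120:260,215:365,::-1]
cv2.imwrite('pics/c2.png',np.hstack([cv2.resize(i,(400,400*i.shape[0]//i.shape[1]),interpolation=cv2.INTER_CUBIC)[:310] for i in(a,b)]))
E
```

```text
time_s: 8.28
eef_pos: [487.1, 411.3, 235.4]
orientation: [0.819, 0.573, -0.0, 0.0]
force: [1.1, 0.6, -0.2]
finger_gap: 0.5
```

View pics/c2.png

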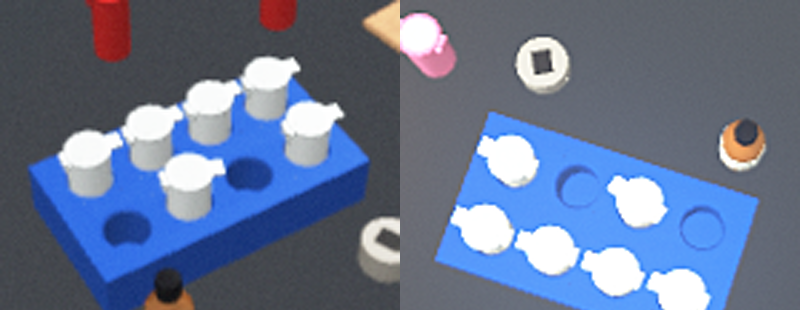

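All four front lids at (88,150), (150,122), (210,98) and (268,75) in the left crop look as flat as the two already-shut vials. The bystanders have not visibly moved.

```bash
python3 -c "
from station import finish_job; print(finish_job())"
```

```text
the job is handed in; nothing more can be done
None
```

I swept the closed fingertips once along the front row from right to left, then rose and moved clear. The tip passed at about 73.6 mm, 1.6 mm above the shut-lid height. The job was handed in at about 8.4 s; it reports no verdict.

**Last checks:**
- **Lids:** in the scene and top pictures all four front lids look as flat as the two already-shut vials. From the tip height I expect at most about 0.05 rad left open; I did not measure the lid angles.
- **Vials and bystanders:** all the vials stand upright in their sockets, and the shut vials, dropper bottle and resin mount look unmoved. I judged this by eye from the pictures.
- **Force:** the readings at the stops between moves were about 1 N or less; I did not log peaks during the sweep.

No check failed or disagreed.

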